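Cure the heel pad on the turning soles

TASK

Push the knob at the rim of the turntable so that the pair of soles turns in front of the dryer at about one turn in six seconds, and let it coast freely. While it goes on turning by itself, take the curing lamp out of its charging stand and hold it upright with the lens two to four centimetres above the middle of the heel pad, going round with the pad for at least six seconds without the lamp touching the soles or the turntable. Then stand the lamp back in its charging stand and let go of it; the soles stay as they lie, the things around are left alone, and the turntable may still be turning.

Things in the scene. Friction and masses are not known exactly. Their poses are not given: they have to be found in the camera images.
- stand: turntable: grey fixed cast foot (190 mm across) carrying an aluminium wheel of 320 mm diameter on a ball bearing. Origin on the bench under the foot, on the vertical turning axis; the wheel's flat top is 75 mm above it. Farther out on the bench, clear of the work, stand a green dryer (205 mm high) on the left and a 60 mm high stack of soles on the right, both fixed.
- turntable (a joint): angle of the wheel in rad about the vertical axis, positive counter-clockwise seen from above, no end stops, 0 at the start. Moment of inertia with the soles about 0.042 kg m2 (may be 30 % less or 40 % more), drag about 0.001 N m s/rad plus 0.0002 N m: it coasts for a long time and loses about half its speed in 25 s (15 to 35 s).
- knob (a point): top centre of the black upright knob on the wheel, 24 mm in diameter, 42 mm tall, standing on the wheel's top 135 mm from the turning axis; it turns with the wheel. This point is 117 mm above the bench. The wheel can be set going either way round.
- sole_left: left-foot rubber sole, 258 x 88 mm, 12 mm thick, lying loose (held by friction) on the wheel, on the knob's side of the axis; the one with the heel pad. Origin in the middle of its underside, x towards the toe, z up. About 0.16 kg.
- sole_right: right-foot rubber sole of the same size lying loose beside it on the other half of the wheel, without a pad. Origin and axes likewise.
- pad (a point): middle of the top face of the D-shaped gum-rubber heel pad (56 x 54 mm, 6 mm thick) glued on the left sole's heel, the only pad; 88 mm behind the sole's origin, 102 mm from the turning axis, 93 mm above the bench.
- seat_left (a point): point of the wheel's top over which the left sole's origin lies at the start, 52 mm from the axis towards the knob; its x axis is the wheel's, along the soles towards the toes.
- seat_right (a point): the same for the right sole, 52 mm from the axis on the side away from the knob.
- lamp: cordless curing lamp, a grey upright torch 160 mm long, 0.18 kg: lens head 42 mm in diameter and 36 mm tall at the bottom, handle 32 mm in diameter above. Stands lens down in the charging stand. Origin at the centre of the lens face, z up along the handle.
- lamp_lens (a point): centre of the lens face at the bottom end of the lamp.
- lamp_grip (a point): point on the lamp's axis 115 mm above the lens face (45 mm below the top end), a good place to grip the 32 mm handle from above.
- holder: white charging stand fixed to the bench: foot 92 mm across with a round cup, 51 mm inside and 60 mm outside diameter, rim 57 mm above the bench. Origin under its centre, on the bench.
- holder_in (a point): centre of the cup's inner floor, 12 mm above the bench, where the lamp's lens face rests.
- tin: tin of primer, 72 mm in diameter, 100 mm tall, standing loose on the bench; bystander. Origin under its centre.
- brush: brush lying loose on the bench; bystander.
Mind the look-alikes: they are no part of the job. Of the things that look like the lamp, the middle-sized one is meant. What is shaped like the holder but pink is not meant.

How it is judged:
By the outcome, as a careful person would: the job done as asked, in the order asked, and still so for the second after the job is handed in, with the robot touching nothing.
It also fails if it takes over 72 s, if anything falls off the work surface, if the arm or the gripper's body presses on something with over 40 N, if the wrist force passes 120 N, or if a joint passes its speed limit or range.

ROBOT

A 6-joint arm with a two-finger parallel gripper is mounted at the origin on the work surface. World frame = base frame: x ahead of the robot, y to its left, z up, the work surface at z = 0. Lengths are in mm, angles in degrees, forces in N, time in s.
With the tool pointing down it reaches from about 325 to 900 mm from the base axis. Payload 6.1 kg.
Tool frame: the origin (TCP) lies midway between the tips of the shut fingers; the grasp point (between the pads) lies 19 mm behind it; z points along the fingers, y is the line along which they close (so a half turn about z gives the same grasp; the last joint's range is limited). The gripper opens to 87 mm and grips with 3 to 60 N. Pads are 19 mm wide; open, the fingers measure 117 mm over their backs; the gripper's body (75 mm by 190 mm) begins 51 mm behind the grasp point.
Start: joints at [61.358, 12.628, 87.462, -0, 79.91, -7.225], TCP at [228.22, 581.834, 188.838] pointing down, gripper open.
Joint ranges: [-170.65, 170.65], [-52.31, 119.04], [5.05, 147.46], [-71.25, 251.25], [11.57, 151.72], [-153.62, 153.62]. Speed limits (degrees/s): [147.25, 147.25, 172.46, 180, 180, 180].

INTERFACE

Orientations are given as a 3x3 rotation matrix whose columns are the frame's x, y, z axes.
In Python, from cell import ctrl gives the robot as it stands.
- The arm moves only by the shell command python3 -m jog 'ROWS' [FORCE]. ROWS is JSON, one flat list of numbers, 5 for each row, row after row: the shift along the tool's x, y, z in m, then the turn about the tool's z in degrees, then the closure, from 0 (fully open) to 1 (shut). In form: [dx, dy, dz, turn, fingers, dx, dy, dz, turn, fingers, ...]. A call has exactly 5 rows; each row is the pose to reach, as a shift and turn from the pose commanded when the call began, along the tool's axes at that moment; what a row does not reach only later rows make up. A row lasts 1/8 s, in which the tool goes at most 62.5 mm and 10.7 degrees, less where a joint would pass 70% of its speed; a pose out of reach is approached as far as the arm can. A call with a gripper value outside its range is refused whole. The fingers move at their own pace and stop on an object; FORCE is the grip in N (left out, the last holds). Time passes only in rows, so rows that repeat a pose let the fingers close, or fill a call up. It gives the time, the measured TCP pose, the force, the opening and the grip force at its end, in the units of the state.
- ctrl.get_obs(): the state, without advancing time (a new reading comes with each control period).
- ctrl.read_camera(name): name is "scene" or "top"; returns a dict with "pixels" (384x512x3 uint8, red, green, blue), "depth" (384x512 float32, mm along the optical axis (not along the pixel's ray), 0 where there is no reading), "fx", "fy", "cx", "cy" (pixels), "R" (3x3) and "t" (3): a world point X has camera coordinates R X + t. Camera axes: x right, y down, z forward; pixel columns grow to the right and rows downward; lengths in mm; the calibration is good to about 2 mm. A picture is of the moment at which its call begins.
- ctrl.hand_in(): hands the job in; it is judged then, once.
The state is a dict: "t": time; "q": joint angles; "joint_velocities": joint speeds; "effort": joint torques, N m; "tcp_pos": TCP position; "eef_rot": TCP orientation; "contact_force": force on the tool from outside, world axes, zero at the start; "wrist_torque": the same for the moment, N m; "grip_width": finger opening in mm; "grip_force": force on a finger pad.
Only numpy, scipy, OpenCV 4.12 (cv2) and the standard library are available. Lean on these libraries where they do the work, as an engineer would, in place of code of your own. Each camera call takes 0.05 s, during which the arm holds its last target. There are 200 camera calls.

## Working session

There is one attempt and no reset: what is moved stays moved. The work goes in short steps, Python scripts to look and compute and a shell command to move; the robot and the scene stay as the last step left them, time stands still between calls to the robot, and variables do not carry over. Pictures are saved under pics/ and viewed, at most 10 in all, crops included, and the job is handed in when it is done.

```bash
ls; mkdir -p pics; python3 - <<'E'
from cell import ctrl
import cv2,numpy as np
o=ctrl.get_obs();print(o['t'],o['tcp_pos'],np.round(o['eef_rot'],3).tolist(),o['grip_width'])
for n in('top','scene'):
    c=ctrl.read_camera(n);np.savez('pics/%s0.npz'%n,**c)
    cv2.imwrite('pics/%s0.png'%n,cv2.resize(c['pixels'][:,:,::-1],(800,600),interpolation=cv2.INTER_CUBIC))
    print(n,c['fx'],c['cx'],c['cy'],np.round(c['R'],3).tolist(),c['t'])
E
```

```text
pics
0.0 [227.87054181 581.20578984 187.71730447] [[-0.931, 0.365, -0.001], [0.365, 0.931, -0.002], [0.0, -0.002, -1.0]] 87.05314850326383
top 398.86399368836004 257.6276857597688 190.03923632676546 [[0.007, -1.0, 0.005], [-0.998, -0.008, -0.066], [0.066, -0.004, -0.998]] [-108.54304845  487.40212583 1385.91057595]
scene 391.16469949109705 252.2870064809562 195.4647654028982 [[-0.287, 0.958, -0.01], [0.764, 0.223, -0.605], [-0.577, -0.181, -0.796]] [ 224.62106183 -290.38039395 1365.2974421 ]
```

View pics/top0.png

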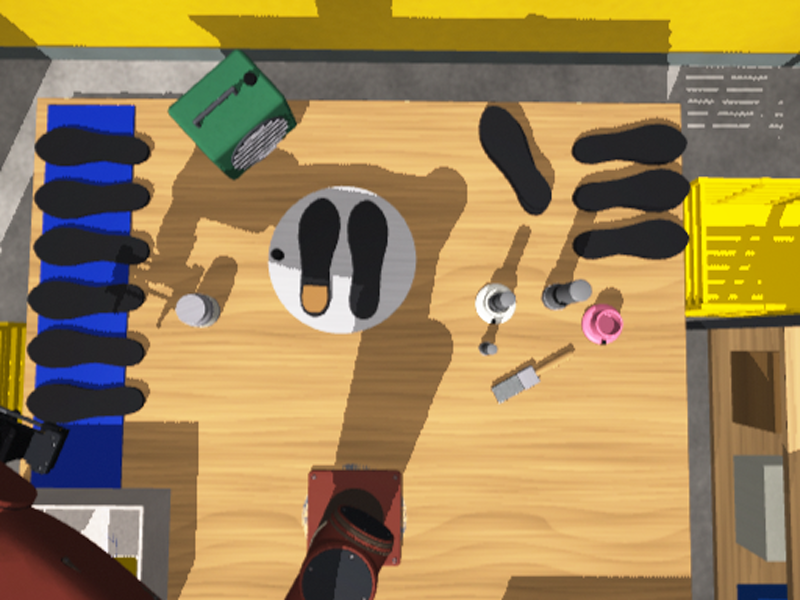

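View pics/scene0.png

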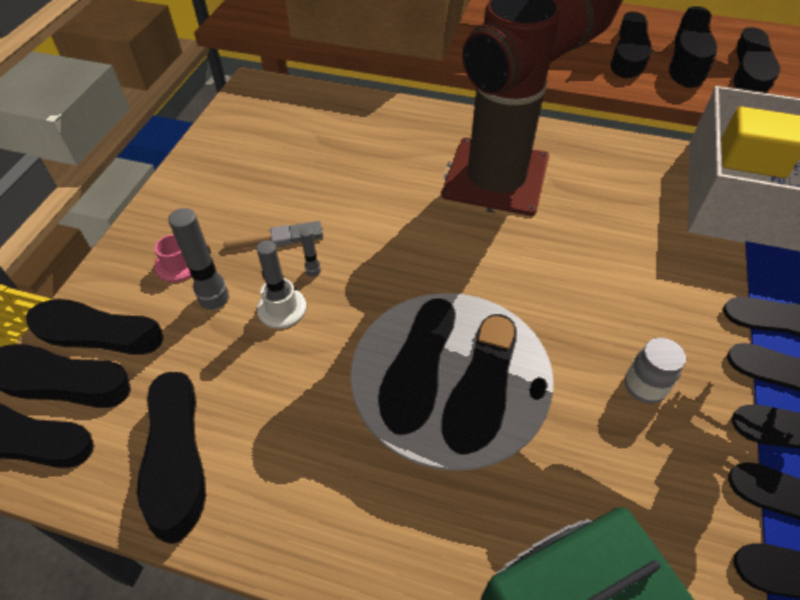

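The top view shows the wheel centred near (342,260), knob (278,254), orange pad (315,299), white holder with the middle-sized lamp (498,300), big look-alike at (565,293), small one (488,348), pink cup (603,323) and tin (197,310). The scene view agrees: the lamp stands in the white holder at (272,280).

```bash
cat > h.py <<'E'
import numpy as np,cv2
def world(c):
    v,u=np.mgrid[:384,:512];d=c['depth']
    P=np.stack([(u-c['cx'])/c['fx']*d,(v-c['cy'])/c['fy']*d,d],-1)
    return (P-c['t'])@c['R']      # R^T (X-t)
def ray(c,u,v,z):                 # pixel (native) at known height z
    c0=-c['R'].T@c['t'];r=c['R'].T@np.array([(u-c['cx'])/c['fx'],(v-c['cy'])/c['fy'],1])
    return c0+r*(z-c0[2])/r[2]
def orange(c):
    h=cv2.cvtColor(c['pixels'],cv2.COLOR_RGB2HSV);W=world(c)
    return (h[...,0]<22)&(h[...,1]>100)&(abs(W[...,2]-93)<7)
E
python3 - <<'E'
from h import *
for n in('top','scene'):
    c=dict(np.load('pics/%s0.npz'%n));W=world(c);Z=W[...,2];print(n)
    def near(x,y,r): return (np.hypot(W[...,0]-x,W[...,1]-y)<r)
    a=ray(c,342*.64,260*.64,75) if n=='top' else ray(c,452*.64,380*.64,75)
    m=near(a[0],a[1],190)&(abs(Z-75)<6)|near(a[0],a[1],190)&(abs(Z-87)<6)
    m=(m).astype(np.uint8);cs,_=cv2.findContours(m,0,1);k=max(cs,key=cv2.contourArea)[:,0]
    p=np.array([ray(c,u,v,75) for u,v in cv2.convexHull(k)[:,0]])[:,:2]
    A=np.c_[2*p,np.ones(len(p))];s=np.linalg.lstsq(A,(p**2).sum(1),rcond=None)[0];print('wheel',s[:2],np.sqrt(s[2]+s[0]**2+s[1]**2))
    o=orange(c)&near(s[0],s[1],160);print('pad',W[o].mean(0) if o.any() else 0,o.sum())
    m=near(s[0],s[1],160)&(Z>108)&(Z<125);print('knob',W[m].mean(0),m.sum())
    hl=ray(c,*((497*.64,300*.64) if n=='top' else (270*.64,250*.64)),60 if n=='top' else 170)
    for lo,hi in((30,62),(62,100),(100,166),(166,182)):
        m=near(hl[0],hl[1],75)&(Z>lo)&(Z<hi);print(lo,hi,m.sum(),W[m].mean(0),W[m].min(0),W[m].max(0))
    b=near(s[0],s[1],450)&(Z>90)&(Z<215);
    q=W[(Z>85)&(Z<110)&(near(s[0],s[1]+300,120))];print('tin',q.mean(0) if len(q) else 0,len(q))
E
python3 - <<'E'
import cv2,numpy as np
c=np.load('pics/top0.npz')['pixels'];d=np.load('pics/scene0.npz')['pixels']
a=cv2.resize(c[170:250,290:400,::-1],(800,582),interpolation=2)
cv2.imwrite('pics/hold.png',a)
E
```

```text
top
wheel [564.6557882   28.41954627] 159.43989753421516
pad [480.51845524  83.6792228   92.05008394] 250
knob [569.62140842 162.10571908 113.91765887] 40
30 62 122 [ 471.7256092  -305.12880679   50.95232677] [ 446.18619283 -341.5809505    30.48621893] [ 504.44504314 -284.59258125   61.80969076]
62 100 16 [ 472.33968771 -301.26864368   80.90957913] [ 459.67700922 -313.44873527   62.09107905] [ 486.76744417 -298.03647738   95.66962044]
100 166 36 [ 471.13707597 -304.70375451  136.66423424] [ 459.87737259 -325.31126856  101.0690194 ] [ 488.27179595 -297.82007853  165.8609752 ]
166 182 78 [ 475.68646193 -313.2364988   170.38280315] [ 460.95132183 -328.04020334  166.17972463] [ 489.32446333 -299.31052738  175.29833221]
tin [463.22437555 341.88784519  98.19610658] 181
scene
wheel [568.50160307  30.62496317] 160.24779350900394
pad [483.20913433  85.42002456  92.12300825] 370
knob [576.37816349 164.47184801 114.48928646] 76
30 62 279 [ 487.83698007 -305.25871919   48.07459869] [ 449.82382687 -340.89481149   30.20306114] [ 508.8410761  -280.97734573   60.97276242]
62 100 104 [ 487.48147505 -305.4120512    81.53606093] [ 469.67028435 -328.42021289   62.18985575] [ 494.86174146 -295.62001055   99.51527288]
100 166 207 [ 487.43399042 -305.46267324  133.40001967] [ 470.53990498 -325.6331177   100.21618111] [ 495.48413455 -294.9963641   165.54957782]
166 182 94 [ 479.60097452 -310.8102182   170.53796609] [ 463.80013624 -326.44171111  166.13328269] [ 494.38267639 -296.37846369  174.45172403]
tin [469.88363166 343.26054342  97.74357819] 356
```

View pics/hold.png

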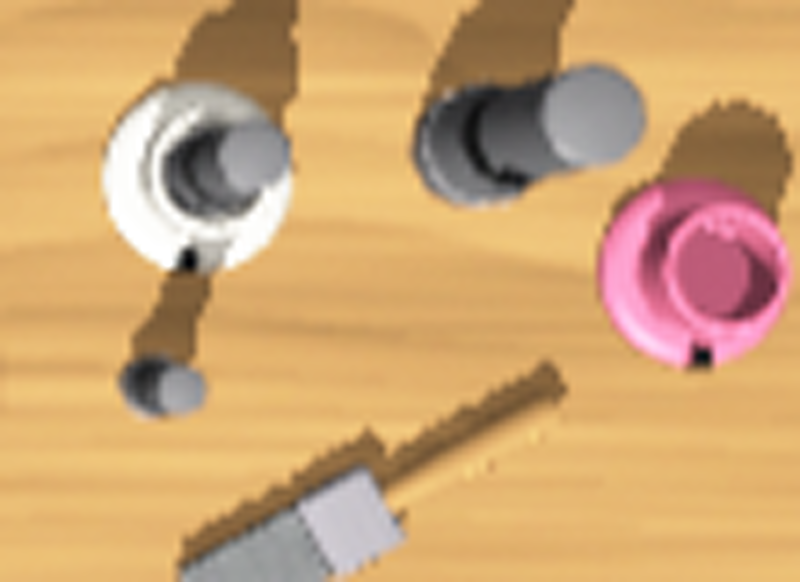

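The crop shows the white holder's foot centred at (198,178), the lamp top in it at (255,155), the taller look-alike to its right at (590,115), and the pink cup at (695,280). Next I check clearances around the push and the grasp.

```bash
python3 - <<'E'
from h import *
T=dict(np.load('pics/top0.npz'));S=dict(np.load('pics/scene0.npz'))
for c in(T,S):
    W=world(c);x,y,z=W[...,0],W[...,1],W[...,2]
    m=(y<-350)&(y>-520)&(x>380)&(x<600)&(z>120);print('big',W[m].mean(0),W[m].min(0),W[m].max(0))
    m=(y>60)&(y<450)&(x>600)&(x<1000)&(z>130)&(z<230);print('dry',W[m].min(0),W[m].max(0))
    i=np.argmin(np.where(m,x,9e9));print(W.reshape(-1,3)[i])
    m=(abs(z-171)<6)&(abs(x-478)<30)&(abs(y+312)<30);print('lamptop',(W[m].min(0)+W[m].max(0))/2)
print('foot',ray(T,290+198/7.27,170+178/7.27,6), 'lamp top',ray(T,290+255/7.27,170+155/7.27,172))
E
```

```text
big [ 488.57063635 -439.76035688  197.6201019 ] [ 467.12935015 -468.42857814  123.50162149] [ 511.37510811 -423.88038356  222.7329801 ]
dry [750.14738446 140.19590601 130.05488676] [982.4020558  376.08451284 213.96195678]
[750.14738446 282.46157881 140.90833981]
lamptop [ 475.13789258 -313.67536536  170.18320141]
big [ 501.40053499 -436.15586066  181.59375894] [ 469.41374468 -466.41036595  120.17067358] [ 515.49975133 -422.12683048  221.03205636]
dry [756.93993862 142.37382836 131.72496555] [898.96600027 360.87779899 213.08189967]
[756.93993862 283.56733571 178.69830719]
lamptop [ 479.09140632 -311.4100874   170.00065092]
foot [ 474.75161689 -316.12552764    6.        ] lamp top [ 475.5156449  -315.08252106  172.        ]
```

```bash
python3 -m jog '[-0.03,-0.018,0,0,1,-0.08,-0.047,0,0,1,-0.133,-0.078,0,0,1,-0.186,-0.109,0,0,1,-0.239,-0.14,0,0,1]' 20; python3 -m jog '[-0.053,-0.031,0,0,1,-0.106,-0.062,0,0,1,-0.155,-0.0914,0,0,1,-0.19,-0.112,0,0,1,-0.2036,-0.1204,0,0,1]'; python3 -m jog '[0,0,0.02,0,1,0,0,0.05,0,1,0,0,0.075,0,1,0,0,0.088,0,1,0,0,0.0908,0,1]'
python3 - <<'E'
from cell import ctrl
from h import *
out=[]
for n in('top','scene'):
    c=ctrl.read_camera(n);np.savez('pics/%s1.npz'%n,**c);out.append(c['pixels'][90:230,140:330] if n=='top' else c['pixels'][160:300,220:410])
cv2.imwrite('pics/pre.png',cv2.resize(np.vstack(out)[:,:,::-1],(400,590),interpolation=2))
o=ctrl.get_obs();print(o['t'],o['tcp_pos'],o['contact_force'],o['grip_width'])
E
```

```text
t: 0.72
tcp_pos: [400.3, 362.5, 188.5]
eef_rot: [[-0.931, 0.365, -0.0], [0.365, 0.931, -0.0], [0.0, -0.0, -1.0]]
contact_force: [1.0, 0.0, -0.6]
grip_width: 45.0
grip_force: 0.0
t: 1.35
tcp_pos: [545.9, 175.8, 188.3]
eef_rot: [[-0.93, 0.368, -0.001], [0.368, 0.93, -0.0], [0.001, -0.001, -1.0]]
contact_force: [-0.8, 0.3, -0.2]
grip_width: 1.7
grip_force: 0.0
t: 1.98
tcp_pos: [543.6, 178.6, 96.5]
eef_rot: [[-0.931, 0.364, -0.003], [0.364, 0.931, -0.0], [0.002, -0.001, -1.0]]
contact_force: [1.1, 0.2, -0.0]
grip_width: 0.3
grip_force: 0.0
2.075 [545.05807281 178.44572181  98.19839462] [-0.31189827 -0.18272818 -0.26347884] 0.2937728241105324
```

View pics/pre.png

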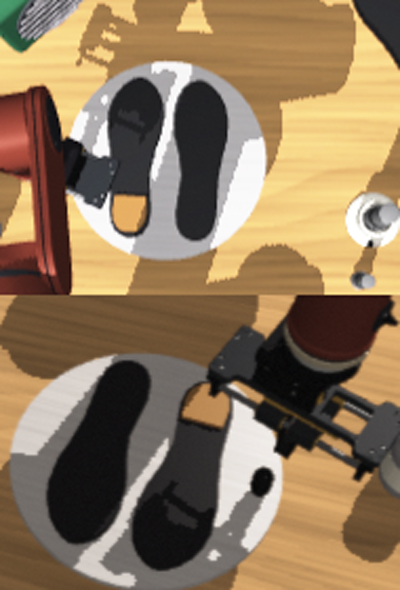

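The picture shows the shut fingers standing behind the knob (knob about (262,482), fingertips about (285,440)), with the soles undisturbed. Now the push.

```bash
python3 -m jog '[-0.004,0,0,0,1,-0.012,0,0,0,1,-0.024,0,0,0,1,-0.039,0,0,0,1,-0.0565,0,0,0,1]'; python3 -m jog '[-0.0175,0,0,0,1,-0.035,0,0,0,1,-0.045,0,0,0,1,-0.049,0,-0.005,0,1,-0.049,0,-0.02,0,1]';  python3 -m jog '[0,0,-0.04,0,0,0,0,-0.08,0,0,0,0,-0.12,8,0,-0.02,-0.02,-0.122,18,0,-0.02,-0.07,-0.122,28,0]'
cat > ang.py <<'E'
from cell import ctrl
from h import *
import sys
C=np.array([566.6,29.5])
def meas(n):
    t=ctrl.get_obs()['t'];c=ctrl.read_camera(n);W=world(c)
    o=orange(c)&(abs(np.hypot(W[...,0]-C[0],W[...,1]-C[1])-102)<45)
    off=np.array([1.9,.9]) if n=='top' else np.array([-1.9,-1.1])
    p=W[o].mean(0)[:2]+off if o.sum()>60 else np.array([0,0.])
    d=p-C;a=np.degrees(np.arctan2(d[1],d[0]));print(n,'t %.3f ang %.2f r %.1f n %d'%(t,a,np.hypot(*d),o.sum()));return c
if __name__=='__main__':
    for n in sys.argv[1:]: c=meas(n)
    o=ctrl.get_obs();print(o['t'],o['tcp_pos'],o['eef_rot'][:,0],o['grip_width'])
E
python3 ang.py top scene top scene
```

```text
t: 2.7
tcp_pos: [599.0, 156.6, 98.1]
eef_rot: [[-0.931, 0.365, 0.0], [0.365, 0.931, -0.0], [-0.0, 0.0, -1.0]]
contact_force: [0.4, -0.1, -0.0]
grip_width: 0.3
grip_force: 0.0
t: 3.32
tcp_pos: [642.6, 139.2, 117.6]
eef_rot: [[-0.931, 0.365, -0.002], [0.365, 0.931, -0.0], [0.002, -0.001, -1.0]]
contact_force: [-0.3, 0.1, -0.1]
grip_width: 0.2
grip_force: 0.0
t: 3.95
tcp_pos: [637.4, 67.5, 242.3]
eef_rot: [[-0.648, 0.761, 0.003], [0.761, 0.648, 0.0], [-0.002, 0.003, -1.0]]
contact_force: [0.1, -1.2, 0.1]
grip_width: 42.7
grip_force: 0.0
top t 3.950 ang 154.44 r 95.8 n 110
scene t 4.000 ang -177.02 r 567.4 n 0
top t 4.050 ang 155.77 r 94.6 n 80
scene t 4.100 ang -177.02 r 567.4 n 5
4.15 [636.3297743   66.52122513 241.5313867 ] [-6.50494393e-01  7.59510724e-01 -7.10254651e-04] 58.90522698075069
```

```bash
python3 - <<'E'
from cell import ctrl
from h import *
a=ctrl.read_camera('top')['pixels'][90:230,140:330];b=ctrl.read_camera('scene')['pixels'][160:300,220:410]
cv2.imwrite('pics/post.png',cv2.resize(np.vstack([a,b])[:,:,::-1],(400,590),interpolation=2))
E
```

```text
(no output)
```

View pics/post.png

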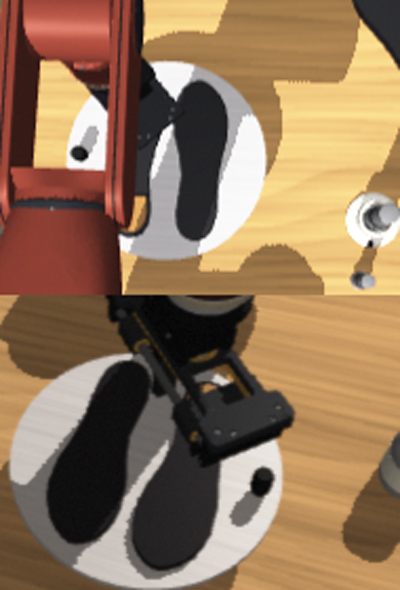

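The crops show the wheel has not turned: the knob is still at (262,482) in the lower crop, so the fingers missed it. I check where the fingertips really were.

```bash
python3 - <<'E'
from h import *
S=dict(np.load('pics/scene1.npz'));T=dict(np.load('pics/top1.npz'))
print('knob scene',ray(S,220+262/2.105,160+(475-295)/2.105,117),'top',ray(T,140+78/2.105,90+153/2.105,117))
X=np.array([545,178,98.])
for c,n in((S,'s'),(T,'t')):
    p=c['R']@X+c['t'];u,v=c['fx']*p[0]/p[2]+c['cx'],c['fy']*p[1]/p[2]+c['cy'];print(n,u,v)
    W=world(c);m=(np.hypot(W[...,0]-545,W[...,1]-178)<60)&(W[...,2]>85)&(W[...,2]<170)
    for lo in range(85,170,12):
        k=m&(W[...,2]>=lo)&(W[...,2]<lo+12);print(lo,k.sum(),W[k].mean(0) if k.any() else '')
u,v=int(S['cx']*0),0
p=S['R']@X+S['t'];u,v=int(S['fx']*p[0]/p[2]+S['cx']),int(S['fy']*p[1]/p[2]+S['cy'])
cv2.imwrite('pics/fing.png',cv2.resize(cv2.convertScaleAbs(S['pixels'][v-30:v+30,u-40:u+40,::-1],alpha=2),(800,600),interpolation=2))
E
```

```text
knob scene [577.12743106 163.20772226 117.        ] top [569.27467423 160.08718241 117.        ]
s 351.23020958262777 239.79824461852365
85 27 [581.99475544 164.52201849  91.72033043]
97 26 [582.39121881 163.76276875 104.06483591]
109 71 [576.11387393 164.63556865 115.06923309]
121 5 [553.45239354 176.38862758 131.62578563]
133 26 [553.93186734 178.7104244  138.73336315]
145 25 [553.87800984 175.79211231 149.98621173]
157 30 [554.22579569 175.70113338 161.58899256]
169 0 
t 172.6258100217224 170.67804158133688
85 1 [575.47917185 152.59606638  88.64748869]
97 1 [577.26961161 153.85027569  99.88442415]
109 0 
121 0 
133 0 
145 0 
157 0 
169 0
```

View pics/fing.png

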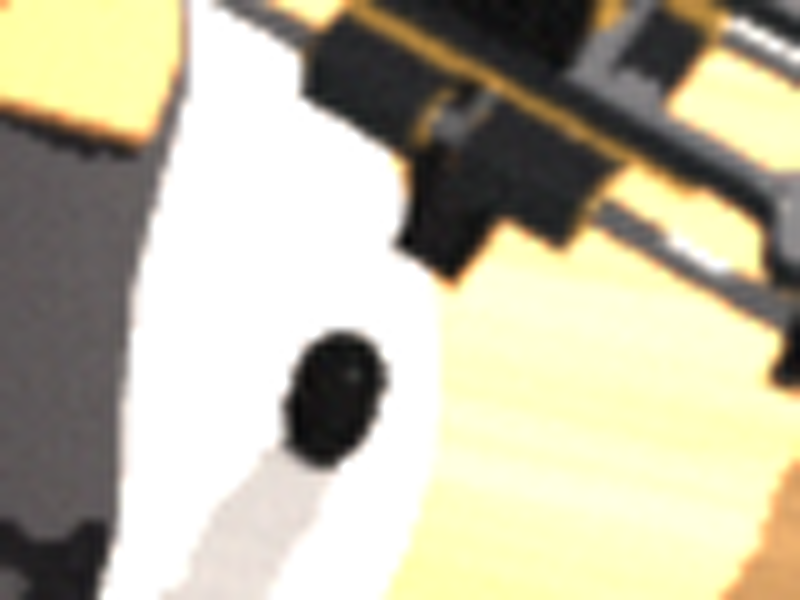

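Fingertip depth readings end near z≈128 while the TCP reads 98. I check this with the present pose too.

```bash
python3 - <<'E'
from cell import ctrl
from h import *
o=ctrl.get_obs();p=o['tcp_pos'];R=o['eef_rot'];print(o['t'],p,o['grip_width'])
c=ctrl.read_camera('scene');W=world(c);L=(W-p)@R
m=(np.linalg.norm(L[...,:2],axis=-1)<110)&(L[...,2]>-130)&(L[...,2]<40)&(W[...,2]>125)
for lo in range(-130,40,10):
    k=m&(L[...,2]>=lo)&(L[...,2]<lo+10)
    if k.any():print(lo,k.sum(),L[k].min(0).round(),L[k].max(0).round())
E
```

```text
4.25 [636.58587989  67.65781752 240.99245887] 66.81520874110858
-130 589 [ -38.  -90. -130.] [  38.   95. -120.]
-120 259 [ -37.  -81. -120.] [  36.   89. -110.]
-110 104 [ -37.  -82. -110.] [  37.   89. -102.]
-100 10 [ -12.  -45. -100.] [ -7. -36. -90.]
-90 17 [-10. -47. -89.] [ -2. -32. -81.]
-80 11 [ -6. -39. -80.] [  2. -31. -70.]
-70 11 [-10. -42. -66.] [  5.  44. -60.]
-60 26 [-11. -41. -59.] [  9.  45. -50.]
-50 33 [-10. -40. -50.] [ 11.  44. -40.]
-40 23 [-11. -41. -40.] [  1.  44. -33.]
```

The gripper body and fingertips sit about 31 mm higher than the reported TCP, so I subtract 31 mm from every commanded height. Back to the push start, lower this time.

```bash
python3 -m jog '[0.04,0.001,0,-8,1,0.09,0.002,0,-18,1,0.13,0.003,0,-27,1,0.1437,0.003,0.02,-28,1,0.1437,0.003,0.06,-28,1]' 20; python3 -m jog '[0,0,0.045,0,1,0,0,0.085,0,1,0,0,0.105,0,1,0,0,0.113,0,1,0,0,0.113,0,1]'
python3 - <<'E'
from cell import ctrl
from h import *
c=ctrl.read_camera('scene');o=ctrl.get_obs();p=o['tcp_pos'];R=o['eef_rot'];print(o['t'],p,R[:,0],o['grip_width'],o['contact_force'])
W=world(c);x,y,z=W[...,0],W[...,1],W[...,2]
m=(np.hypot(x-575,y-164)<18)&(z>108)&(z<122);print('knob',W[m].mean(0),m.sum())
cv2.imwrite('pics/pre2.png',cv2.resize(cv2.convertScaleAbs(c['pixels'][210:270,311:391,::-1],alpha=2),(640,480),interpolation=2))
E
```

```text
t: 4.92
tcp_pos: [546.1, 180.6, 182.1]
eef_rot: [[-0.933, 0.361, 0.005], [0.361, 0.933, 0.001], [-0.004, 0.003, -1.0]]
contact_force: [0.6, -0.3, 0.3]
grip_width: 36.5
grip_force: 0.0
t: 5.55
tcp_pos: [545.9, 178.2, 67.8]
eef_rot: [[-0.931, 0.365, 0.001], [0.365, 0.931, 0.0], [-0.001, 0.001, -1.0]]
contact_force: [0.2, -0.4, 0.0]
grip_width: 0.4
grip_force: 0.0
5.6 [546.42311754 178.24125657  68.50066073] [-0.9310398   0.36491258 -0.00192183] 0.45271474301046977 [-0.55440912 -0.84947348 -0.43295223]
knob [576.32963379 164.79748597 114.51957756] 74
```

View pics/pre2.png

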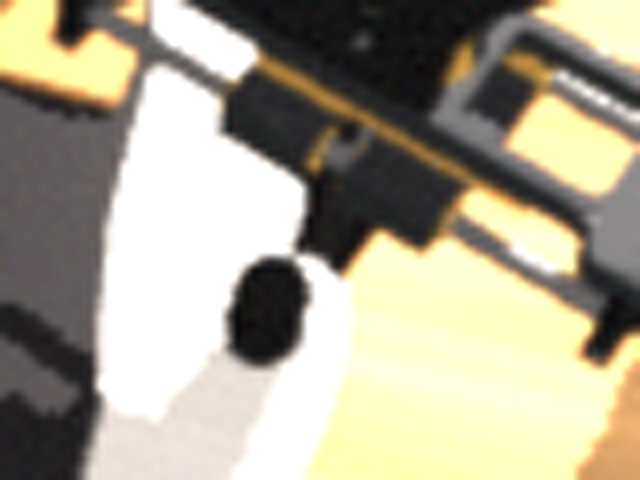

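The picture shows the fingertip (325,250) exactly on the push line to the knob (265,310), at knob height. Push.

```bash
python3 -m jog '[-0.004,0,0,0,1,-0.012,0,0,0,1,-0.024,0,0,0,1,-0.039,0,0,0,1,-0.0565,0,0,0,1]'; python3 -m jog '[-0.0175,0,0,0,1,-0.035,0,0,0,1,-0.045,0,0,0,1,-0.049,0,-0.005,0,1,-0.049,0,-0.02,0,1]';  python3 -m jog '[0,0,-0.05,0,0,0,0,-0.1,0,0,0,0,-0.14,8,0,-0.02,-0.02,-0.143,18,0,-0.02,-0.07,-0.143,28,0]'
python3 ang.py top scene top scene
```

```text
t: 6.22
tcp_pos: [599.3, 156.4, 67.1]
eef_rot: [[-0.931, 0.365, 0.001], [0.365, 0.931, -0.0], [-0.001, -0.0, -1.0]]
contact_force: [-0.1, 0.7, 0.6]
grip_width: 0.8
grip_force: 0.0
t: 6.85
tcp_pos: [642.7, 139.1, 86.6]
eef_rot: [[-0.931, 0.365, -0.002], [0.365, 0.931, -0.0], [0.002, -0.001, -1.0]]
contact_force: [-0.4, 0.5, 0.9]
grip_width: -0.1
grip_force: 0.0
t: 7.48
tcp_pos: [637.6, 67.6, 232.5]
eef_rot: [[-0.648, 0.761, 0.004], [0.761, 0.648, 0.0], [-0.002, 0.003, -1.0]]
contact_force: [0.0, -0.5, 0.2]
grip_width: 42.3
grip_force: 0.0
top t 7.475 ang -177.02 r 567.4 n 41
scene t 7.525 ang 46.23 r 102.1 n 488
top t 7.575 ang -177.02 r 567.4 n 26
scene t 7.625 ang 40.16 r 102.2 n 496
7.675 [636.36253484  66.6075174  231.46527595] [-6.50521954e-01  7.59487128e-01 -6.99186974e-04] 58.64935246807266
```

Wheel turns clockwise at about 60.7°/s (5.9 s per turn). Now the lamp.

```bash
python3 -m jog '[-0.011,-0.022,0,6,0,-0.033,-0.066,0,16,0,-0.059,-0.118,0,26,0,-0.085,-0.169,0,36,0,-0.1108,-0.221,0,40.6,0]'; python3 -m jog '[-0.057,-0.024,0,0,0,-0.105,-0.044,0,0,0,-0.138,-0.058,0.01,0,0,-0.15,-0.063,0.035,0,0,-0.152,-0.0637,0.07,0,0]'
python3 - <<'E'
from cell import ctrl
from h import *
o=ctrl.get_obs();print(o['t'],o['tcp_pos'],o['eef_rot'][:,0],o['grip_width'])
import ang
c=ang.meas('scene');W=world(c)
x,y,z=W[...,0],W[...,1],W[...,2]
m=(abs(z-171)<6)&(np.hypot(x-479,y+311)<30);print(m.sum(),(W[m].min(0)+W[m].max(0))/2 if m.any() else '')
c=ang.meas('top')
E
```

```text
t: 8.3
tcp_pos: [540.7, -161.2, 230.9]
eef_rot: [[0.001, 1.0, 0.001], [1.0, -0.001, -0.0], [-0.0, 0.001, -1.0]]
contact_force: [0.7, -0.0, 0.3]
grip_width: 86.8
grip_force: 0.0
t: 8.93
tcp_pos: [478.2, -314.0, 161.2]
eef_rot: [[-0.001, 1.0, 0.003], [1.0, 0.001, -0.002], [-0.002, 0.003, -1.0]]
contact_force: [-0.6, 0.4, -0.5]
grip_width: 86.7
grip_force: 0.0
8.925 [ 478.21441103 -313.98416204  161.17194038] [-5.88879579e-04  9.99997496e-01 -2.15880274e-03] 86.72696731678612
scene t 8.925 ang -35.23 r 102.0 n 485
103 [ 478.73021251 -311.51986521  170.27534002]
top t 8.975 ang -37.38 r 102.7 n 246
```

```bash
python3 -m jog '[0,0,0.03,0,0,0,0,0.06,0,0,0,0,0.076,0,0,0,0,0.079,0,0.4,0,0,0.079,0,0.8]' 20; python3 -m jog '[0,0,0,0,0.8,0,0,0,0,0.8,0,0,0,0,0.8,0,0,0,0,0.8,0,0,0,0,0.8]' 
python3 ang.py scene top
python3 - <<'E'
from cell import ctrl
print(ctrl.get_obs()['grip_force'],ctrl.get_obs()['contact_force'])
E
```

```text
t: 9.65
tcp_pos: [477.9, -313.3, 82.3]
eef_rot: [[-0.0, 1.0, 0.001], [1.0, 0.0, -0.001], [-0.001, 0.001, -1.0]]
contact_force: [-0.1, -0.7, 0.8]
grip_width: 74.3
grip_force: 0.0
t: 10.28
tcp_pos: [477.0, -313.0, 81.1]
eef_rot: [[0.0, 1.0, -0.0], [1.0, -0.0, -0.0], [-0.0, -0.0, -1.0]]
contact_force: [0.3, 0.4, 0.6]
grip_width: 31.5
grip_force: 20.0
scene t 10.275 ang -110.41 r 101.6 n 379
top t 10.325 ang -112.90 r 102.0 n 237
10.375 [ 477.01621777 -313.0499217    81.09838009] [ 2.91470761e-04  9.99999955e-01 -6.47848310e-05] 31.75987061261785
19.99476802535355 [-0.74361892 -0.3895966   0.22432968]
```

```bash
python3 -m jog '[0,0,-0.015,0,0.8,0,0,-0.045,0,0.8,0,0,-0.08,0,0.8,0,0,-0.107,0,0.8,0,0,-0.115,0,0.8]'
cat > plan.py <<'E'
# fit the pad angle from log.txt ("t ang" unwrapped), print tool rows for times after the present one (yaw 90: dx=wy, dy=wx)
from h import *
from scipy.optimize import curve_fit
import sys
def fit():
    d=np.loadtxt('log.txt');t,a=d[:,0]-8,np.degrees(np.unwrap(np.radians(d[:,1])))
    f=lambda t,a0,w,k:a0-w*(1-np.exp(-k*t))/k
    p,_=curve_fit(f,t,a,[20,60,.03]);print('w8 %.2f k %.4f w now %.2f res'%(p[1],p[2],p[1]*np.exp(-p[2]*t[-1])),np.round(a-f(t,*p),1)[-8:])
    return lambda T:f(np.asarray(T)-8,*p)
def rows(t0,x0,y0,n,lead):
    g=fit()
    for k in range(n):
        T=t0+.125*(np.arange(5)+1);A=np.radians(g(T+lead))
        X=566.6+102*np.cos(A);Y=29.5+102*np.sin(A)
        print('%.3f'%T[-1],'end %.1f %.1f'%(X[-1],Y[-1]),' '.join('%.4f,%.4f'%(a/1e3,b/1e3) for a,b in zip(Y-y0,X-x0)));t0=T[-1];x0,y0=X[-1],Y[-1]
if __name__=='__main__': rows(*map(float,sys.argv[1:4]),int(sys.argv[4]),float(sys.argv[5]))
E
cat > log.txt <<'E'
7.525 46.23
7.625 40.16
8.925 -35.23
8.975 -37.38
10.275 -110.41
10.325 -112.90
E
python3 - <<'E'
from ang import *
import re
for n in('scene','top'): c=meas(n)
o=ctrl.get_obs();print(o['t'],o['tcp_pos'],o['grip_width'],o['grip_force'],o['contact_force'])
E
python3 plan.py 11.1 477 -313 6 0
```

```text
t: 11.0
tcp_pos: [478.1, -313.9, 199.0]
eef_rot: [[0.0, 1.0, 0.003], [1.0, -0.0, -0.003], [-0.003, 0.003, -1.0]]
contact_force: [0.1, -0.5, -1.2]
grip_width: 31.6
grip_force: 20.0
scene t 11.000 ang -150.32 r 101.5 n 355
top t 11.050 ang -152.98 r 101.0 n 246
11.1 [ 477.36490414 -313.29441221  197.01768093] 31.566215899696015 19.994433524552733 [-0.56275206  0.19880466 -0.93859695]
w8 58.22 k 0.0262 w now 54.78 res [ 0.1 -0.1 -0.3  0.4 -0.1  0.1]
11.725 end 465.7 44.3 0.3105,-0.0073 0.3220,-0.0103 0.3337,-0.0120 0.3455,-0.0124 0.3573,-0.0113
12.350 end 489.7 96.5 0.0115,0.0024 0.0226,0.0060 0.0332,0.0109 0.0431,0.0169 0.0522,0.0240
12.975 end 537.2 127.2 0.0083,0.0081 0.0155,0.0170 0.0217,0.0266 0.0268,0.0368 0.0307,0.0475
13.600 end 592.9 128.0 0.0027,0.0110 0.0041,0.0223 0.0042,0.0335 0.0032,0.0447 0.0009,0.0557
14.225 end 640.1 100.2 -0.0035,0.0106 -0.0081,0.0208 -0.0137,0.0303 -0.0203,0.0391 -0.0278,0.0472
14.850 end 665.9 52.8 -0.0083,0.0072 -0.0173,0.0134 -0.0269,0.0186 -0.0370,0.0227 -0.0474,0.0258
```

```bash
echo "11.0 -150.32
11.05 -152.98" >> log.txt
python3 -m jog '[0.013,0,0,0,0.8,0.038,0,0,0,0.8,0.073,0,0,0,0.8,0.115,0,0,0,0.8,0.161,0.001,0,0,0.8]'; python3 -m jog '[0.047,0.001,0,0,0.8,0.094,0.003,0,0,0.8,0.140,0.005,0,0,0.8,0.182,0.008,0,0,0.8,0.218,0.012,0,0,0.8]'; python3 -m jog '[0.022,0.006,0,0,0.8,0.04,0.0155,0,0,0.8,0.051,0.026,0.002,0,0.8,0.0573,0.0365,0.004,0,0.8,0.0612,0.0472,0.004,0,0.8]'
cat >> ang.py <<'E'
def knob(c,t):
    W=world(c);x,y,z=W[...,0],W[...,1],W[...,2];p=ctrl.get_obs()['tcp_pos']
    m=(abs(np.hypot(x-C[0],y-C[1])-135)<17)&(z>107)&(z<120)&(np.hypot(x-p[0],y-p[1])>50)
    q=W[m][:,:2];q=q[np.linalg.norm(q-np.median(q,0),axis=1)<25] if len(q) else q
    return q.mean(0)-C if len(q)>8 else None
E
python3 - <<'E'
from ang import *
import ang
for n in('scene','top'):
    c0=dict(np.load('pics/%s0.npz'%n));print(n,'start knob',C+knob(c0,0))
c=ang.meas('scene');k=knob(c,0);off=np.array([-1.9,-1.1]) if 1 else 0
print(k, np.degrees(np.arctan2(*(k+off)[::-1])) if k is not None else '')
W=world(c);p=ctrl.get_obs()['tcp_pos']
m=(np.hypot(W[...,0]-p[0],W[...,1]-p[1])<32)&(W[...,2]>100)&(W[...,2]<235);z=W[m][:,2]
print('low lamp z',np.sort(z)[:8].round(),[ (W[m][(z>l)&(z<l+15)].mean(0)-p).round() for l in(120,135,150) if ((z>l)&(z<l+15)).any()])
print(ctrl.get_obs()['t'],p)
cv2.imwrite('pics/track.png',cv2.resize(c['pixels'][140:310,190:390,::-1],(600,510),interpolation=2))
E
```

```text
t: 11.72
tcp_pos: [477.1, -149.0, 195.0]
eef_rot: [[0.0, 1.0, -0.001], [1.0, -0.0, 0.001], [0.001, -0.001, -1.0]]
contact_force: [0.3, 0.7, -1.6]
grip_width: 31.6
grip_force: 20.0
t: 12.35
tcp_pos: [488.4, 69.1, 195.2]
eef_rot: [[-0.002, 1.0, -0.002], [1.0, 0.002, 0.001], [0.001, -0.002, -1.0]]
contact_force: [0.0, -0.1, -1.5]
grip_width: 31.6
grip_force: 20.0
t: 12.98
tcp_pos: [537.9, 127.0, 191.5]
eef_rot: [[0.001, 1.0, -0.001], [1.0, -0.001, -0.0], [-0.0, -0.001, -1.0]]
contact_force: [0.6, 0.5, -1.6]
grip_width: 31.6
grip_force: 20.0
scene start knob [578.5689824  166.42332644]
top start knob [573.94511718 166.31672916]
scene t 12.975 ang 101.47 r 99.6 n 309
[97.52013971 97.34007519] 45.18513251057568
low lamp z [124. 125. 125. 126. 126. 126. 127. 127.] [array([ 15.,  -1., -61.]), array([ 15.,  -1., -50.]), array([ 12.,   0., -34.])]
13.025 [539.12465499 127.17706073 191.73907919]
```

View pics/track.png

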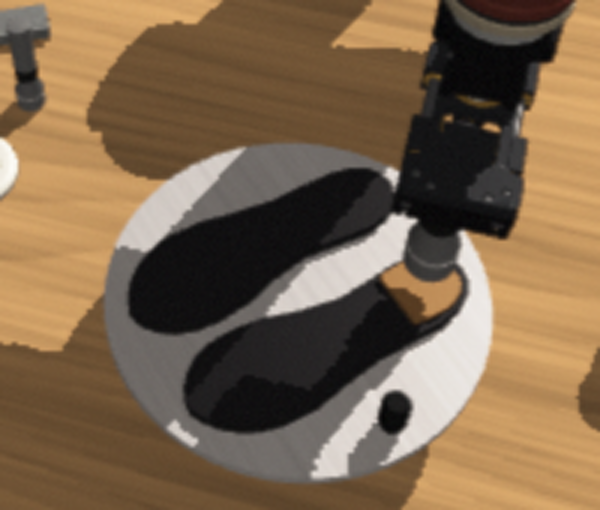

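The picture shows the lamp upright right above the orange pad, lens clear of it; fit predicts 106.7° and knob agrees (~106°). Keep tracking.

```bash
python3 plan.py 13.025 537.2 127.2 6 0
```

```text
w8 58.04 k 0.0217 w now 54.33 res [ 0.1 -0.1 -0.5  0.2  0.   0.3 -0.1 -0.1]
13.650 end 601.9 125.2 0.0038,0.0195 0.0043,0.0310 0.0035,0.0425 0.0013,0.0538 -0.0020,0.0647
14.275 end 647.1 92.1 -0.0045,0.0105 -0.0102,0.0203 -0.0169,0.0295 -0.0246,0.0378 -0.0331,0.0452
14.900 end 668.0 40.9 -0.0092,0.0064 -0.0191,0.0117 -0.0295,0.0160 -0.0402,0.0190 -0.0512,0.0208
15.525 end 659.3 -13.0 -0.0111,0.0006 -0.0221,0.0001 -0.0330,-0.0017 -0.0437,-0.0046 -0.0539,-0.0086
16.150 end 624.8 -54.3 -0.0097,-0.0051 -0.0188,-0.0112 -0.0271,-0.0182 -0.0347,-0.0260 -0.0413,-0.0345
16.775 end 574.8 -72.2 -0.0057,-0.0092 -0.0104,-0.0189 -0.0140,-0.0290 -0.0165,-0.0394 -0.0179,-0.0500
```

```bash
python3 -m jog '[0.004,0.018,0,0,0.8,0.0045,0.030,0,0,0.8,0.0037,0.0415,0,0,0.8,0.0016,0.053,0,0,0.8,-0.0017,0.064,0,0,0.8]'; python3 -m jog '[-0.0044,0.0107,0,0,0.8,-0.01,0.0205,0,0,0.8,-0.0168,0.0297,0,0,0.8,-0.0244,0.038,0,0,0.8,-0.033,0.0455,0,0,0.8]'; python3 -m jog '[-0.0092,0.0066,0,0,0.8,-0.019,0.012,0,0,0.8,-0.0295,0.0163,0,0,0.8,-0.0402,0.0193,0,0,0.8,-0.0511,0.0212,0,0,0.8]'
python3 - <<'E'
from ang import *
import ang
c=ang.meas('scene');k=knob(c,0)
if k is not None:print(k,np.degrees(np.arctan2(*(k+[-6,-2])[::-1]))+59.4)
p=ctrl.get_obs()['tcp_pos'];print(ctrl.get_obs()['t'],p)
W=world(c);o=orange(c)&(abs(np.hypot(W[...,0]-C[0],W[...,1]-C[1])-102)<45)
a=W[o][:,:2]-[1.9,1.1]-C;print('pad ext ang',np.degrees(np.arctan2(a[:,1],a[:,0])).min(),np.degrees(np.arctan2(a[:,1],a[:,0])).max())
cv2.imwrite('pics/track2.png',cv2.resize(c['pixels'][140:310,190:390,::-1],(600,510),interpolation=2))
E
python3 plan.py 14.9 668 40.9 1 0
```

```text
t: 13.65
tcp_pos: [602.0, 125.1, 192.0]
eef_rot: [[0.0, 1.0, -0.0], [1.0, -0.0, -0.0], [-0.0, -0.0, -1.0]]
contact_force: [0.1, -0.0, -2.1]
grip_width: 32.0
grip_force: 20.0
t: 14.28
tcp_pos: [647.3, 91.8, 192.0]
eef_rot: [[0.0, 1.0, -0.0], [1.0, -0.0, -0.0], [-0.0, -0.0, -1.0]]
contact_force: [0.2, 0.4, -1.2]
grip_width: 31.8
grip_force: 20.0
t: 14.9
tcp_pos: [668.1, 40.6, 192.0]
eef_rot: [[0.0, 1.0, -0.0], [1.0, -0.0, -0.0], [-0.0, -0.0, -1.0]]
contact_force: [0.1, -0.2, -2.1]
grip_width: 31.6
grip_force: 20.0
scene t 14.900 ang 8.47 r 111.0 n 321
[  88.46946864 -102.55363775] 7.6655521203941746
14.95 [668.31973428  39.00168516 192.04271086]
pad ext ang -13.118308817204525 24.03947699226705
w8 58.04 k 0.0217 w now 54.33 res [ 0.1 -0.1 -0.5  0.2  0.   0.3 -0.1 -0.1]
15.525 end 659.3 -13.0 -0.0111,0.0006 -0.0221,0.0000 -0.0330,-0.0017 -0.0436,-0.0046 -0.0539,-0.0087
```

View pics/track2.png

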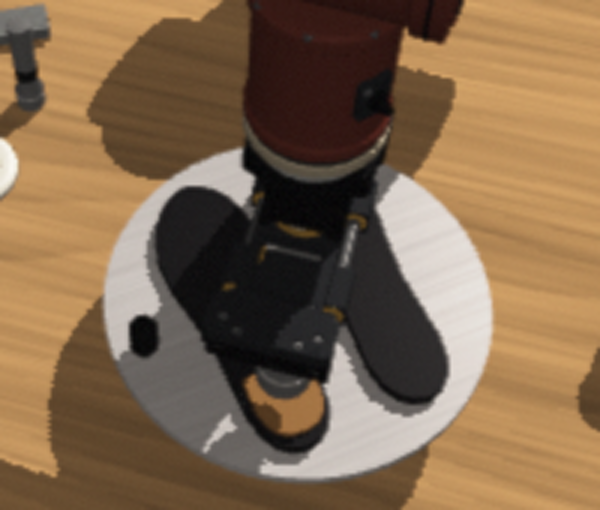

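The picture shows the lamp above the pad, with the pad visible evenly around the lens. Refit with the new angles and continue.

```bash
echo "12.975 106.2
14.9 7.3" >> log.txt; python3 plan.py 14.95 668 40.9 4 0
```

```text
w8 58.02 k 0.0226 w now 49.64 res [-0.4  0.3 -0.1  0.2 -0.4 -0.3  0.9 -0.4]
15.575 end 658.6 -14.6 -0.0132,0.0006 -0.0242,-0.0002 -0.0349,-0.0022 -0.0454,-0.0052 -0.0555,-0.0094
16.200 end 623.7 -55.0 -0.0095,-0.0052 -0.0184,-0.0114 -0.0266,-0.0184 -0.0340,-0.0263 -0.0404,-0.0349
16.825 end 574.0 -72.2 -0.0055,-0.0092 -0.0100,-0.0188 -0.0135,-0.0289 -0.0159,-0.0392 -0.0172,-0.0498
17.450 end 522.9 -62.7 -0.0002,-0.0106 0.0007,-0.0210 0.0026,-0.0314 0.0056,-0.0414 0.0096,-0.0510
```

```bash
python3 -m jog '[-0.0132,0.0006,0,0,0.8,-0.0242,-0.0002,0,0,0.8,-0.0349,-0.0022,0,0,0.8,-0.0454,-0.0052,0,0,0.8,-0.0555,-0.0094,0,0,0.8]'; python3 -m jog '[-0.0095,-0.0052,0,0,0.8,-0.0184,-0.0114,0,0,0.8,-0.0266,-0.0184,0,0,0.8,-0.034,-0.0263,0,0,0.8,-0.0404,-0.0349,0,0,0.8]'; python3 -m jog '[-0.0055,-0.0092,0,0,0.8,-0.01,-0.0188,0,0,0.8,-0.0135,-0.0289,0,0,0.8,-0.0159,-0.0392,0,0,0.8,-0.0172,-0.0498,0,0,0.8]' | grep -A2 -B2 tcp
cat > m.py <<'E'
from ang import *
import ang
c=ang.meas('scene');k=knob(c,0)
if k is not None:print(k,np.hypot(*(k+[-6,-2])),np.degrees(np.arctan2(*(k+[-6,-2])[::-1]))+59.4)
print(ctrl.get_obs()['t'],ctrl.get_obs()['tcp_pos'])
W=world(c);o=orange(c)&(abs(np.hypot(W[...,0]-C[0],W[...,1]-C[1])-102)<45)
a=W[o][:,:2]-[1.9,1.1]-C;e=np.degrees(np.arctan2(a[:,1],a[:,0]));e=np.degrees(np.unwrap(np.radians(e)));print('pad ext',e.min(),e.max())
E
python3 m.py; python3 plan.py 16.875 574 -72.2 3 0
```

```text
t: 15.58
tcp_pos: [658.3, -14.9, 192.0]
eef_rot: [[0.0, 1.0, -0.0], [1.0, -0.0, -0.0], [-0.0, -0.0, -1.0]]
contact_force: [0.5, 0.2, -1.6]
grip_width: 31.4
grip_force: 20.0
t: 16.2
tcp_pos: [623.1, -55.0, 192.1]
eef_rot: [[0.0, 1.0, 0.0], [1.0, -0.0, -0.0], [-0.0, 0.0, -1.0]]
contact_force: [0.6, -0.7, -1.7]
grip_width: 31.7
grip_force: 20.0
t: 16.82
tcp_pos: [573.2, -71.8, 192.1]
eef_rot: [[0.0, 1.0, 0.0], [1.0, -0.0, -0.0], [-0.0, 0.0, -1.0]]
contact_force: [-0.6, -0.8, -1.7]
scene t 16.825 ang -79.43 r 102.2 n 326
[-102.86027265  -80.94231324] 136.857540116962 -83.29566771938204
16.875 [572.12101023 -71.83096999 192.01784224]
pad ext -98.37817802801796 -67.52988386333188
w8 58.02 k 0.0226 w now 49.64 res [-0.4  0.3 -0.1  0.2 -0.4 -0.3  0.9 -0.4]
17.500 end 519.2 -60.8 -0.0000,-0.0148 0.0013,-0.0252 0.0036,-0.0354 0.0070,-0.0453 0.0114,-0.0548
18.125 end 481.3 -26.4 0.0053,-0.0089 0.0115,-0.0173 0.0184,-0.0249 0.0261,-0.0318 0.0344,-0.0379
18.750 end 464.9 21.3 0.0088,-0.0052 0.0181,-0.0094 0.0278,-0.0127 0.0377,-0.0151 0.0477,-0.0164
```

```bash
echo "16.825 -83.2" >> log.txt; python3 plan.py 16.875 574 -72.2 4 0
```

```text
w8 58.29 k 0.0247 w now 46.88 res [ 0.4  0.1  0.4 -0.2 -0.1  0.7 -1.3  0.6]
17.500 end 523.2 -62.8 -0.0002,-0.0109 0.0006,-0.0213 0.0026,-0.0314 0.0055,-0.0413 0.0094,-0.0508
18.125 end 484.3 -30.8 0.0048,-0.0090 0.0105,-0.0175 0.0170,-0.0254 0.0242,-0.0325 0.0320,-0.0389
18.750 end 465.6 15.2 0.0084,-0.0055 0.0173,-0.0102 0.0266,-0.0140 0.0362,-0.0168 0.0460,-0.0187
19.375 end 470.5 63.8 0.0099,-0.0009 0.0198,-0.0009 0.0296,0.0001 0.0392,0.0021 0.0486,0.0049
```

```bash
python3 -m jog '[-0.0002,-0.0109,0,0,0.8,0.0006,-0.0213,0,0,0.8,0.0026,-0.0314,0,0,0.8,0.0055,-0.0413,0,0,0.8,0.0094,-0.0508,0,0,0.8]'; python3 -m jog '[0.0048,-0.009,0,0,0.8,0.0105,-0.0175,0,0,0.8,0.017,-0.0254,0,0,0.8,0.0242,-0.0325,0,0,0.8,0.032,-0.0389,0,0,0.8]' >/dev/null; python3 -m jog '[0.0084,-0.0055,0,0,0.8,0.0173,-0.0102,0,0,0.8,0.0266,-0.014,0,0,0.8,0.0362,-0.0168,0,0,0.8,0.046,-0.0187,0,0,0.8]' | grep tcp
python3 m.py; python3 plan.py 18.8 465.6 15.2 4 0
```

```text
t: 17.5
tcp_pos: [522.4, -62.1, 192.1]
eef_rot: [[0.0, 1.0, 0.0], [1.0, -0.0, 0.0], [0.0, 0.0, -1.0]]
contact_force: [-0.5, -0.9, -1.4]
grip_width: 31.3
grip_force: 20.0
tcp_pos: [465.4, 16.4, 192.1]
scene t 18.750 ang -169.05 r 95.7 n 277
[-83.80905639 102.69866045] 134.92919189736486 191.12847821466548
18.8 [465.19220264  17.412269   192.01855185]
pad ext -189.66501876564382 -153.59603275741182
w8 58.29 k 0.0247 w now 46.88 res [ 0.4  0.1  0.4 -0.2 -0.1  0.7 -1.3  0.6]
19.425 end 471.9 67.5 0.0138,-0.0010 0.0237,-0.0006 0.0335,0.0008 0.0430,0.0031 0.0523,0.0063
20.050 end 499.8 106.6 0.0089,0.0041 0.0173,0.0089 0.0252,0.0146 0.0325,0.0209 0.0392,0.0279
20.675 end 541.9 128.5 0.0059,0.0076 0.0111,0.0156 0.0155,0.0241 0.0191,0.0329 0.0218,0.0420
21.300 end 588.5 129.1 0.0019,0.0093 0.0029,0.0187 0.0030,0.0281 0.0023,0.0374 0.0007,0.0466
```

```bash
echo "18.75 -169.8" >> log.txt; python3 plan.py 18.8 465.6 15.2 4 0
```

```text
w8 58.48 k 0.0258 w now 44.30 res [ 0.3  0.6 -0.   0.   0.7 -1.6 -0.2  0.6]
19.425 end 470.8 64.5 0.0110,-0.0009 0.0208,-0.0008 0.0305,0.0003 0.0400,0.0023 0.0493,0.0052
20.050 end 497.1 104.2 0.0089,0.0037 0.0174,0.0083 0.0254,0.0136 0.0328,0.0196 0.0397,0.0263
20.675 end 537.8 127.4 0.0061,0.0073 0.0116,0.0150 0.0163,0.0232 0.0201,0.0318 0.0232,0.0407
21.300 end 583.9 130.0 0.0022,0.0091 0.0036,0.0183 0.0041,0.0276 0.0038,0.0369 0.0027,0.0460
```

```bash
python3 -m jog '[0.011,-0.0009,0,0,0.8,0.0208,-0.0008,0,0,0.8,0.0305,0.0003,0,0,0.8,0.04,0.0023,0,0,0.8,0.0493,0.0052,0,0,0.8]' >/dev/null; python3 -m jog '[0.0089,0.0037,0,0,0.8,0.0174,0.0083,0,0,0.8,0.0254,0.0136,0,0,0.8,0.0328,0.0196,0,0,0.8,0.0397,0.0263,0,0,0.8]' >/dev/null; python3 -m jog '[0.0061,0.0073,0,0,0.8,0.0116,0.015,0,0,0.8,0.0163,0.0232,0,0,0.8,0.0201,0.0318,0,0,0.8,0.0232,0.0407,0,0,0.8]' | grep tcp; python3 -m jog '[0.0022,0.0091,0,0,0.8,0.0036,0.0183,0,0,0.8,0.0041,0.0276,0,0,0.8,0.0038,0.0369,0,0,0.8,0.0027,0.046,0,0,0.8]'
python3 m.py
```

```text
tcp_pos: [538.4, 128.1, 192.0]
t: 21.3
tcp_pos: [584.4, 130.5, 192.0]
eef_rot: [[0.0, 1.0, -0.0], [1.0, -0.0, -0.0], [-0.0, -0.0, -1.0]]
contact_force: [-0.2, -0.1, -1.6]
grip_width: 31.4
grip_force: 20.0
scene t 21.300 ang 77.03 r 102.5 n 291
[127.9364856   52.32114377] 131.911803985416 81.82511902799202
21.35 [585.30301346 130.11716701 192.03655417]
pad ext 62.484941505040545 92.85941439933245
```

Over 8 s of tracking is done. Back to the holder.

```bash
python3 -m jog '[-0.005,0,-0.012,0,0.8,-0.03,-0.007,-0.025,0,0.8,-0.075,-0.018,-0.028,0,0.8,-0.13,-0.031,-0.028,0,0.8,-0.185,-0.0445,-0.028,0,0.8]' >/dev/null; python3 -m jog '[-0.055,-0.0132,0,0,0.8,-0.11,-0.0264,0,0,0.8,-0.165,-0.0396,0,0,0.8,-0.215,-0.0517,0,0,0.8,-0.245,-0.0589,0,0,0.8]' >/dev/null; python3 -m jog '[-0.0111,-0.0027,0,0,0.8,-0.0136,-0.0032,0.01,0,0.8,-0.0136,-0.0032,0.035,0,0.8,-0.0136,-0.0032,0.06,0,0.8,-0.0136,-0.0032,0.072,0,0.8]'
python3 - <<'E'
from ang import *
for n in('scene','top'):
    c=ctrl.read_camera(n);p=ctrl.get_obs()['tcp_pos'];W=world(c);x,y,z=W[...,0],W[...,1],W[...,2]
    for nm,lo,hi in(('cup rim',50,60),('lamp head',62,98)):
        m=(np.hypot(x-477,y+313)<36)&(z>lo)&(z<hi);print(n,nm,m.sum(),W[m].min(0).round(1),W[m].max(0).round(1))
o=ctrl.get_obs();print(o['t'],o['tcp_pos'],o['grip_force'])
E
```

```text
t: 23.22
tcp_pos: [476.5, -310.8, 145.9]
eef_rot: [[-0.001, 1.0, -0.002], [1.0, 0.001, 0.002], [0.002, -0.002, -1.0]]
contact_force: [-0.3, -0.1, -2.3]
grip_width: 31.8
grip_force: 20.0
scene cup rim 75 [ 453.6 -340.6   50.2] [ 508.2 -280.9   58.5]
scene lamp head 67 [ 469.8 -323.7   62. ] [ 497.9 -284.2   97.8]
top cup rim 5 [ 449.8 -301.3   51.8] [ 456.5 -294.    55.3]
top lamp head 1 [ 461.4 -295.1   94.1] [ 461.4 -295.1   94.1]
23.325 [ 476.44345544 -311.19881237  146.27804441] 19.994368753395975
```

```bash
python3 -m jog '[0,0,0.005,0,0.8,0,0,0.018,0,0.8,0,0,0.031,0,0.8,0,0,0.044,0,0.8,0,0,0.055,0,0.8]'; python3 -m jog '[0,0,0.004,0,0.8,0,0,0.008,0,0.8,0,0,0.0105,0,0.8,0,0,0.0105,0,0.8,0,0,0.0105,0,0.8]'
```

```text
t: 23.95
tcp_pos: [476.6, -312.7, 91.7]
eef_rot: [[0.0, 1.0, -0.001], [1.0, -0.0, 0.001], [0.001, -0.001, -1.0]]
contact_force: [-1.0, 0.2, -1.8]
grip_width: 31.5
grip_force: 20.0
t: 24.58
tcp_pos: [477.2, -313.2, 82.9]
eef_rot: [[0.0, 1.0, 0.0], [1.0, -0.0, -0.0], [-0.0, 0.0, -1.0]]
contact_force: [-0.6, 0.4, -1.7]
grip_width: 31.7
grip_force: 20.0
```

```bash
python3 -m jog '[0,0,0.001,0,0.8,0,0,0.0015,0,0.8,0,0,0.0015,0,0.6,0,0,0.0015,0,0.3,0,0,0.0015,0,0]'; python3 -m jog '[0,0,0,0,0,0,0,0,0,0,0,0,0,0,0,0,0,-0.005,0,0,0,0,-0.02,0,0]'; python3 -m jog '[0,0,-0.04,0,0,0,0,-0.09,0,0,0,0,-0.14,0,0,-0.01,-0.03,-0.17,0,0,-0.01,-0.08,-0.18,0,0]'
python3 - <<'E'
from ang import *
for n in('scene','top'):
    c=meas(n);W=world(c);x,y,z=W[...,0],W[...,1],W[...,2]
    m=(abs(z-171)<7)&(np.hypot(x-477,y+313)<30);print(m.sum(),(W[m].min(0)+W[m].max(0))/2 if m.any() else '')
    cv2.imwrite('pics/end_%s.png'%n,cv2.resize(c['pixels'][:,:,::-1],(800,600),interpolation=2))
E
```

```text
t: 25.2
tcp_pos: [477.1, -313.1, 81.3]
eef_rot: [[0.0, 1.0, 0.0], [1.0, -0.0, -0.0], [-0.0, 0.0, -1.0]]
contact_force: [-0.7, -0.3, 0.1]
grip_width: 47.7
grip_force: 0.0
t: 25.82
tcp_pos: [476.4, -312.5, 100.9]
eef_rot: [[0.0, 1.0, -0.001], [1.0, -0.0, 0.001], [0.001, -0.001, -1.0]]
contact_force: [0.1, 0.4, -0.2]
grip_width: 86.1
grip_force: 0.0
t: 26.45
tcp_pos: [397.6, -324.3, 285.3]
eef_rot: [[-0.001, 1.0, 0.004], [1.0, 0.001, -0.005], [-0.005, 0.004, -1.0]]
contact_force: [0.1, -1.1, 0.8]
grip_width: 87.0
grip_force: 0.0
scene t 26.450 ang -114.09 r 101.9 n 368
101 [ 479.33618494 -311.57170078  169.25472136]
top t 26.500 ang -115.37 r 102.1 n 241
76 [ 475.06010497 -312.25044244  169.89573149]
```

View pics/end_scene.png

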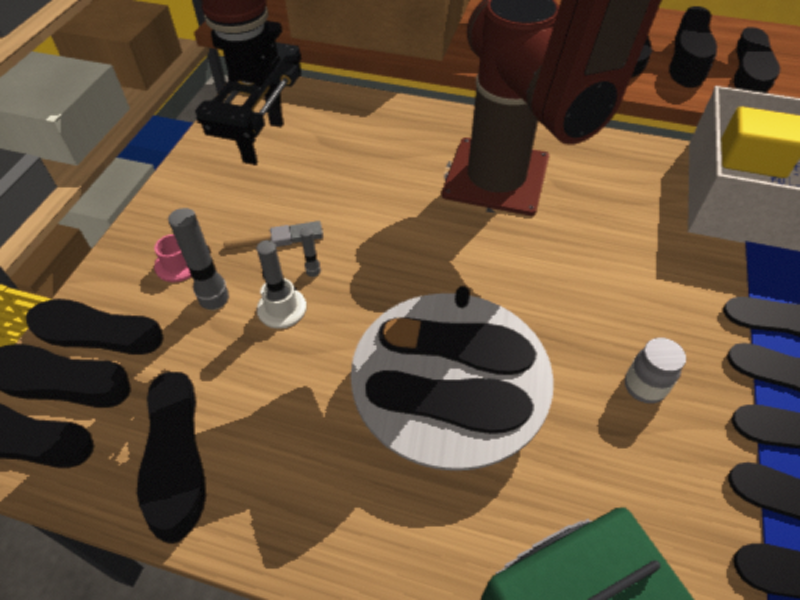

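The final picture shows the lamp upright in the white stand (272,280). The soles lie in place on the turning wheel, the gripper is clear and the bystanders are unmoved.

```bash
python3 -c "
from cell import ctrl
print(ctrl.hand_in())"
```

```text
the job is handed in; nothing more can be done
None
```

The job is handed in: the turntable was set going at about 60°/s (one turn in about 6 s), the lamp followed the heel pad for about 8 s with its lens about 3 cm above it, and the lamp is back in its charging stand, released; the first push passed over the knob without touching it because the fingertips sit about 31 mm higher than the reported TCP, so I repeated it lower.

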